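# Bolt the inspection nest with its spring safety catch

## Robot

A 6-joint arm with a two-finger parallel gripper is mounted at the origin on the work surface. World frame = base frame: x ahead of the robot, y to its left, z up, the work surface at z = 0. Lengths are in m, angles in rad, forces in N, time in s.
With the tool pointing down it reaches from about 0.225 to 0.725 m from the base axis. Payload 3.1 kg.
Tool frame: the origin (TCP) lies midway between the tips of the shut fingers; the grasp point (between the pads) lies 19 mm behind it; z points along the fingers, x is the direction in which the jaws open and shut, and the axes are right-handed (so a half turn about z gives the same grasp; the last joint's range is limited). The gripper opens to 85 mm and grips with 20 to 120 N. Pads are 22 mm wide; open, the fingers measure 114 mm over their backs; the gripper's body (76 mm by 85 mm) begins 54 mm behind the grasp point. The pads swing forward as they close: fully open they stand 13 mm farther back than shut.
Start: joints at [1.178, 0.048, 0.099, 1.622, 0, 1.443], TCP at [0.137, 0.507, 0.231] pointing down, gripper open.
Joint ranges: [-2.91, 2.91], [-0.99, 1.94], [-1.21, 1.42], [-2.12, 2.29], [-1.49, 1.47], [-3.14, 3.14]. Speed limits (rad/s): [2.79, 2.79, 3.14, 3.14, 3.14, 3.14].

## Interface

Orientations are given as [roll, pitch, yaw] about the fixed x, y, z axes, in that order (R = Rz(yaw) Ry(pitch) Rx(roll)).
In Python, from workcell import r gives the robot as it stands.
- The arm moves only by the shell command python3 -m inch 'ROWS'. ROWS is a JSON object of lists of equal length, an entry for each row: "grip": the opening in per cent of the stroke, from 0 (shut) to 100 (fully open); "offset": the shift along the world's x, y, z in m, a list of three; "spin": the turn about the world's z in rad. A call has 1 to 10 rows; each row shifts and turns the commanded pose from where the row before left it; what a row does not reach is not made up. A row lasts 1/12 s, in which the tool goes at most 41.7 mm and 7.16 degrees, less where a joint would pass 70% of its speed; a pose out of reach is approached as far as the arm can. A call is refused whole if a number of a shift passes 0.0417 or a number of a turn 0.125, either way. A call with a gripper value outside its range is refused whole. The fingers move at their own pace and stop on an object; the grip force is fixed at half the most. Time passes only in rows, so rows that do not move let the fingers close. It gives the time, the measured TCP pose, the force and the opening at its end, in the units of the state.
- r.observe(): the state, without advancing time (a new reading comes with each control period).
- r.read_camera(name): name is "side" or "top"; returns the picture (420x560x3 uint8, red, green, blue); there is no depth.
- r.camera_info(name): a dict with "intrinsics" (3x3 intrinsics, pixels), "position" and "rotation" of the camera in the world. Camera axes: x right, y down, z forward; pixel columns grow to the right and rows downward; lengths in m; the calibration is good to about 2 mm. A picture is of the moment at which its call begins. camera_info takes no time and is no camera call.
- r.hand_in(): hands the job in, once; it reports no verdict.
Trained networks look in the newest picture that a camera, given by its name, has taken for a name from the list of things; names that differ only in an ending like _2 or _b are one class to them, and where a whole thing is asked for, a point or a joint stands for the part that bears it (a point fixed in the world has none). Each returns a list of dicts, best first, with "p" (0 to 1); they miss things now and then, are a little off and sometimes report something else, mostly with a low value. They report only what shows in the picture. A call takes as long as a camera call.
- r.look_for(camera, name): "centre" ([x, y, z] in m, in the coordinates of the camera as it stood for that picture, good to about 4 mm: the middle of the surface that is visible of it).
- r.masks_of(camera, name): "pixels" (420x560 bool, what is visible of it).
- r.place_of(camera, name): "centre" ([x, y, z] in m, in the coordinates of the camera as it stood for that picture, good to about 4 mm: a listed point, or the origin of a listed thing).
The state is a dict: "t": time; "joints": joint angles; "dq": joint speeds; "effort": joint torques, N m; "tcp_pos": TCP position; "eef_rot": TCP orientation; "force": force on the tool from outside, world axes, zero at the start; "torque": the same for the moment, N m; "grip_width": finger opening in m.
Only numpy, scipy, OpenCV 4.12 (cv2) and the standard library are available. Lean on these libraries where they do the work, as an engineer would, in place of code of your own. Each camera call takes 0.05 s, during which the arm holds its last target.

## Task

Lock the inspection nest: with one fingertip press the red spring catch pad down and keep it down while the other fingertip pushes the bolt's black tab all the way home, so that the bolt stands in the yellow keeper fork. Only then let the catch spring back up, so that it locks the bolt, and move clear. Nothing is to be gripped or lifted, and the loose things round about stay where they are.

Things in the scene. Friction and masses are not known exactly. Their poses are not given: they have to be found in the camera images.
- station: dark steel plate, 160 (x) x 280 (y) x 12 mm, fixed flat on the bench, turned only about the vertical; origin at bench height, plate spans x -75..85, y -115..165 mm of its frame. Two lanes run along its y, 60 mm apart: red catch pad at x -30, steel bolt at x +30. Two aluminium guides (14 long, 36 wide, top 49.5 mm high) span the bolt at y -77 and y 41
- catch_pad (a point): centre of the top face of the red catch pad, a flat bar 28 (station x) x 112 (station y) x 8 mm; at station x -30, y -20 mm, 68 mm above the bench when up, and moves down with the pad. A fingertip may slide along the pad while it presses it. Only the black tab rises higher over the two lanes
- catch (a joint): spring catch in m: 0 up, 0.012 fully down; pressed straight down with about 3 N at first, 7 N at the bottom. Its tooth sits in a notch under the bolt and is clear of it beyond 0.006. Let go, the pad springs up by itself: to 0 when a notch (unlocked or home) is over the tooth, else only to about 0.006
- bolt_tab (a point): middle of the top edge of the black tab's rear face, the face to push (looks to station -y). The tab is an upright plate 30 (station x) x 10 (station y) mm on the bolt, from 46 to 90 mm above the bench. Unlocked: station x 30, y -25 mm. The bolt bar under it is 20 mm wide, its top 46 mm above the bench
- bolt (a joint): slide of the bolt along station +y in m: 0 unlocked (start; 2 mm of play until the catch's tooth blocks it), 0.040 home, at its end stop. It takes about 3 N to slide (more with the finger's rubbing on the pad) and stays where it is left. The tooth can spring into the home notch from 0.037 on
- keeper (a point): middle of the yellow keeper fork at its top, 50 mm above the bench, station x 30, y 93 mm: two cheeks 12 mm thick, open on top, 20 mm apart, 24 mm long in y, which the bolt's end enters when home. Behind it, y 105..165 and x -20..80 mm, the aluminium nest block with blue lips, 42 mm high, holds a breaker
- breaker_a: white two-pole circuit breaker with two blue toggles, 80 x 44 x 68 mm, loose, standing in the blue-lipped nest at the station's +y end; origin under its centre. A bystander
- locator: loose brass locating pin with a round head 26 mm across, 40 mm tall, standing on the station's plate beside the nest; origin under its centre. A bystander
- breaker_b: second white circuit breaker, 80 x 44 x 68 mm, loose on the bench; origin under its centre. A bystander
- mouse: black computer mouse, 100 x 58 x 33 mm, loose on the bench; origin under its centre. A bystander
- parts_tray: small open blue tray, 110 x 80 x 35 mm, loose on the bench; origin under its centre. A bystander
- scoop: blue flat scoop (spatula shape), lying loose on the bench; origin under it. A bystander
- driver: screwdriver lying loose on the bench; origin under it. A bystander
- screw_cup: open grey cup, 64 mm across, 60 mm tall, loose on the bench; origin under its centre. A bystander

How it is judged:
By the outcome, as a careful person would: the job done as asked, in the order asked, and still so for the second after the job is handed in, with the robot touching nothing.
It also fails if it takes over 43 s, if anything falls off the work surface, if the arm or the gripper's body presses on something with over 40 N, if the wrist force passes 120 N, or if a joint passes its speed limit or range.

## Working session

There is one attempt and no reset: what is moved stays moved. The work goes in short steps, Python scripts to look and compute and a shell command to move; the robot and the scene stay as the last step left them, time stands still between calls to the robot, and variables do not carry over. Pictures are saved under pics/ and viewed, and the job is handed in when it is done.

```bash
ls; mkdir -p pics; cat > h.py <<'E'
import numpy as np,cv2
from workcell import r
def world(cam,p):
    i=r.camera_info(cam); return np.array(i["rotation"])@np.array(p)+np.array(i["position"])
def proj(cam,P):
    i=r.camera_info(cam); c=np.array(i["rotation"]).T@(np.array(P)-np.array(i["position"])); u=np.array(i["intrinsics"])@c; return u[:2]/u[2]
def snap(cam,n):
    im=r.read_camera(cam); cv2.imwrite(f"pics/{n}.png",im[:,:,::-1]); return im
E
python3 - <<'E'
from h import *
np.set_printoptions(precision=4,suppress=True)
s=r.observe();print(s)
for c in ["top","side"]:
    snap(c,c+"0"); i=r.camera_info(c);print(c,i)
    for n in ["catch_pad","bolt_tab","keeper","station","locator","breaker_a","screw_cup"]:
        print(n,[(np.round(world(c,d["centre"]),4),round(d["p"],2)) for d in r.place_of(c,n)[:3]])
print(r.observe()["t"])
E
```

```text
pics
{'t': 0.0, 'joints': array([1.1782, 0.0487, 0.0976, 1.622 , 0.    , 1.443 ]), 'dq': array([-0.0018,  0.0002,  0.001 , -0.0004, -0.0016,  0.0007]), 'effort': array([  0.0014, -33.8783,  32.0016,   0.0202,   0.0001,  -0.    ]), 'tcp_pos': array([0.1371, 0.5061, 0.2301]), 'eef_rot': array([-3.1412,  0.0024,  1.306 ]), 'force': array([-0.1566,  0.1666, -0.0733]), 'torque': array([ 0.009 , -0.0239,  0.0068]), 'grip_width': 0.0856511814070188}
top {'intrinsics': array([[539.4906,   0.    , 276.7869],
       [  0.    , 539.4906, 204.9503],
       [  0.    ,   0.    ,   1.    ]]), 'position': array([ 0.3173, -0.0136,  1.7134]), 'rotation': array([-3.0576, -0.0065, -1.5714])}
catch_pad [(array([-2.0441, -2.375 , -0.648 ]), 0.68), (array([-1.7413, -2.0722, -0.3452]), 0.56)]
bolt_tab [(array([-2.0378, -2.3686, -0.6417]), 0.8), (array([-0.9555, -1.2863,  0.4406]), 0.71)]
keeper [(array([-1.734 , -2.0648, -0.3378]), 0.9), (array([-2.0385, -2.3693, -0.6423]), 0.56)]
station [(array([-2.0936, -2.4244, -0.6974]), 0.72)]
locator [(array([-1.6368, -1.9676, -0.2406]), 0.38)]
breaker_a [(array([-1.
[... 176 characters left out ...]
side {'intrinsics': array([[483.9776,   0.    , 269.7751],
       [  0.    , 483.9776, 206.397 ],
       [  0.    ,   0.    ,   1.    ]]), 'position': array([0.3921, 1.2341, 0.9475]), 'rotation': array([-2.17  , -0.0033, -3.0979])}
catch_pad [(array([-3.9184, -3.0764, -3.363 ]), 0.61), (array([-3.9444, -3.1024, -3.389 ]), 0.26)]
bolt_tab [(array([-3.766 , -2.924 , -3.2106]), 0.48)]
keeper [(array([-3.5488, -2.7067, -2.9933]), 0.81)]
station [(array([-3.9334, -3.0914, -3.378 ]), 0.62)]
locator [(array([-3.635 , -2.793 , -3.0796]), 0.63)]
breaker_a [(array([-2.7799, -1.9379, -2.2245]), 0.92), (array([-3.4613, -2.6192, -2.9059]), 0.72)]
screw_cup [(array([-5.8202, -4.9782, -5.2648]), 0.84)]
0.8
```

Rotation is given as rpy; fix the helper.

```bash
cat > h.py <<'E'
import numpy as np,cv2
from workcell import r
from scipy.spatial.transform import Rotation as Ro
np.set_printoptions(precision=4,suppress=True)
def RT(cam):
    i=r.camera_info(cam); return Ro.from_euler('xyz',i["rotation"]).as_matrix(),np.array(i["position"]),np.array(i["intrinsics"])
def world(cam,p):
    R,t,K=RT(cam); return R@np.array(p)+t
def proj(cam,P):
    R,t,K=RT(cam); u=K@(R.T@(np.array(P)-t)); return u[:2]/u[2]
def ray(cam,px,z):
    R,t,K=RT(cam); d=R@np.linalg.inv(K)@np.array([px[0],px[1],1.]); return t+d*(z-t[2])/d[2]
def snap(cam,n):
    im=r.read_camera(cam); cv2.imwrite(f"pics/{n}.png",im[:,:,::-1]); return im
E
python3 - <<'E'
from h import *
for c in ["top","side"]:
    for n in ["catch_pad","bolt_tab","keeper","station","locator","breaker_a"]:
        print(c,n,[(np.round(world(c,d["centre"]),4),round(d["p"],2)) for d in r.place_of(c,n)[:3]])
E
```

```text
top catch_pad [(array([0.554 , 0.0537, 0.0719]), 0.68), (array([0.612 , 0.165 , 0.0515]), 0.56)]
top bolt_tab [(array([0.6102, 0.0486, 0.0904]), 0.8), (array([0.6551, 0.4483, 0.0009]), 0.71)]
top keeper [(array([0.6126, 0.1674, 0.0515]), 0.9), (array([0.6135, 0.0478, 0.092 ]), 0.56)]
top station [(array([0.5838, 0.0749, 0.0002]), 0.72)]
top locator [(array([0.5351, 0.2135, 0.0167]), 0.38)]
top breaker_a [(array([0.6116, 0.2103, 0.0342]), 0.88), (array([0.6528, 0.4483, 0.0016]), 0.88)]
side catch_pad [(array([0.557 , 0.0542, 0.0725]), 0.61), (array([0.5824, 0.0723, 0.    ]), 0.26)]
side bolt_tab [(array([0.6115, 0.0519, 0.0989]), 0.48)]
side keeper [(array([0.6118, 0.1661, 0.0496]), 0.81)]
side station [(array([0.5839, 0.0728, 0.0037]), 0.62)]
side locator [(array([0.5351, 0.2183, 0.0116]), 0.63)]
side breaker_a [(array([0.6584, 0.4496, 0.0047]), 0.92), (array([0.6103, 0.2098, 0.0353]), 0.72)]
```

View pics/top0.png

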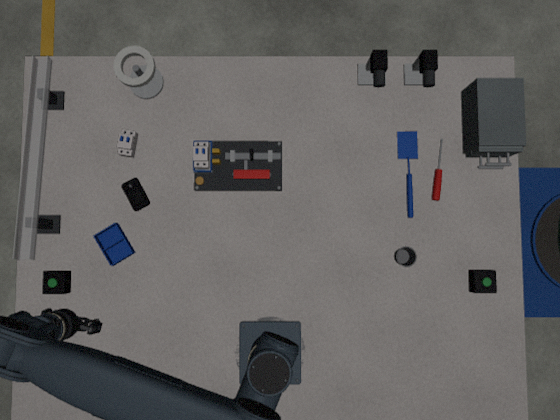

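View pics/side0.png

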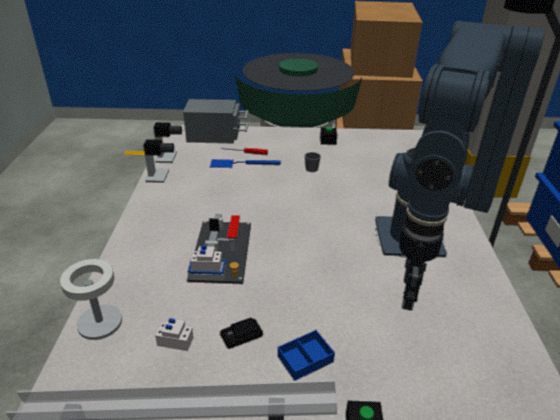

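The top view shows the station at px (194–282, 140–191), almost axis-aligned, with its +y to the left (world +y). The red pad is at about (252,174), the tab at (251,154), and the locator at (199,181). Next I'll fit the station pose.

```bash
python3 - <<'E'
from h import *
top=cv2.imread('pics/top0.png')[:,:,::-1].astype(int); side=cv2.imread('pics/side0.png')[:,:,::-1].astype(int)
obs=np.array([[.554,.0537],[.557,.0542],[.6102,.0486],[.6115,.0519],[.6126,.1674],[.6118,.1661],[.5838,.0749],[.5839,.0728]])
m=np.array([[-30,-20],[-30,-20],[30,-25],[30,-25],[30,93],[30,93],[0,0],[0,0]])/1000
a=m-m.mean(0);b=obs-obs.mean(0);H=a.T@b
yaw=np.arctan2(H[0,1]-H[1,0],H[0,0]+H[1,1]);c,s=np.cos(yaw),np.sin(yaw)
t=obs.mean(0)-np.array([[c,-s],[s,c]])@m.mean(0);print("yaw",yaw,t); print(obs-(m@np.array([[c,s],[-s,c]])+t))
# red pad in top image
for cam,im in (("top",top),("side",side)):
  M=((im[...,0]>110)&(im[...,1]<70)&(im[...,2]<70)).astype(np.uint8)
  M[:, 300:]=0
  n,l,st,ce=cv2.connectedComponentsWithStats(M); k=1+st[1:,4].argmax()
  print(cam,st[k],ce[k],ray(cam,ce[k],.068))
  ys,xs=np.where(l==k); P=np.array([ray(cam,(x,y),.068)[:2] for x,y in zip(xs,ys)])
  rc=cv2.minAreaRect((P*1000).astype(np.float32));print(rc)
E
```

```text
yaw 0.008899213202450485 [0.5832 0.0741]
[[ 0.0006 -0.0002]
 [ 0.0036  0.0003]
 [-0.0032 -0.0008]
 [-0.0019  0.0025]
 [ 0.0002  0.    ]
 [-0.0006 -0.0013]
 [ 0.0006  0.0008]
 [ 0.0007 -0.0013]]
top [234 170  35   8 280] [251.  173.5] [0.5529 0.0548 0.068 ]
((552.864501953125, 54.845558166503906), (21.711551666259766, 104.58214569091797), 0.021594790741801262)
side [227 216  12  21 192] [233.1615 226.5365] [0.5518 0.0612 0.068 ]
((551.8544921875, 57.04930877685547), (28.98539161682129, 102.93775939941406), 0.3200232684612274)
```

```bash
python3 - <<'E'
import cv2
a=cv2.imread('pics/top0.png')[125:205,180:300];cv2.imwrite('pics/z1.png',cv2.resize(a,(720,480),interpolation=cv2.INTER_CUBIC))
E
```

```text
(no output)
```

View pics/z1.png

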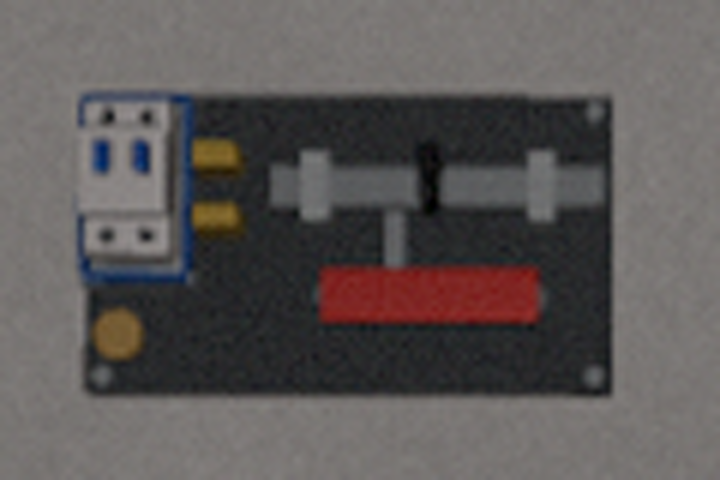

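The yaw comes out at about 0.005 rad and the origin at about (0.583, 0.074). Now I'll move to above the lanes with the jaws along x and the grip at 54 %.

```bash
python3 -m inch '{"grip":[54,54,54,54,54,54,54,54,54,54],"offset":[[0.0223,-0.0238,0],[0.0223,-0.0238,0],[0.0223,-0.0238,0],[0.0223,-0.0238,0],[0.0223,-0.0238,0],[0.0223,-0.0238,0],[0.0223,-0.0238,0],[0.0223,-0.0238,0],[0.0223,-0.0238,0],[0.0223,-0.0238,0]],"spin":[-0.065,-0.065,-0.065,-0.065,-0.065,-0.065,-0.065,-0.065,-0.065,-0.065]}'
python3 -m inch '{"grip":[54,54,54,54,54,54,54,54,54,54],"offset":[[0.0223,-0.0238,0],[0.0223,-0.0238,0],[0.0223,-0.0238,0],[0.0223,-0.0238,0],[0.0223,-0.0238,0],[0.0223,-0.0238,0],[0.0223,-0.0238,0],[0.0223,-0.0238,0],[0.0223,-0.0238,0],[0.0223,-0.0238,0]],"spin":[-0.065,-0.065,-0.065,-0.065,-0.065,-0.065,-0.065,-0.065,-0.065,-0.065]}'
python3 -m inch '{"grip":[54,54],"offset":[[0,0,0],[0,0,0]],"spin":[0,0]}'
```

```text
t: 2.23
tcp_pos: [0.3613, 0.2674, 0.2315]
eef_rot: [3.142, -0.001, 0.653]
force: [0.1, 0.5, -0.4]
grip_width: 0.0462
t: 3.07
tcp_pos: [0.5843, 0.0293, 0.2313]
eef_rot: [-3.141, -0.0, 0.003]
force: [0.2, 1.2, 0.8]
grip_width: 0.046
t: 3.23
tcp_pos: [0.5839, 0.0292, 0.2302]
eef_rot: [-3.141, 0.002, 0.004]
force: [-0.8, -0.5, 0.1]
grip_width: 0.046
```

```bash
python3 -m inch '{"grip":[54,54,54,54,54,54],"offset":[[0,0,-0.03],[0,0,-0.03],[0,0,-0.03],[0,0,-0.03],[0,0,-0.02],[0,0,0]],"spin":[0,0,0,0,0,0]}'
python3 - <<'E'
from h import *
s=r.observe();print(s['tcp_pos'])
a=snap('top','t1');b=snap('side','s1')
import cv2
A=cv2.resize(a[125:205,200:300],(750,600),interpolation=cv2.INTER_CUBIC)
B=cv2.resize(b[170:290,160:320],(800,600),interpolation=cv2.INTER_CUBIC)
cv2.imwrite('pics/t1z.png',A[:,:,::-1]);cv2.imwrite('pics/s1z.png',B[:,:,::-1])
E
```

```text
t: 3.73
tcp_pos: [0.5783, 0.0322, 0.0855]
eef_rot: [-3.14, 0.011, 0.008]
force: [-1.0, 0.8, -0.9]
grip_width: 0.0461
[0.5783 0.0322 0.0855]
```

View pics/s1z.png

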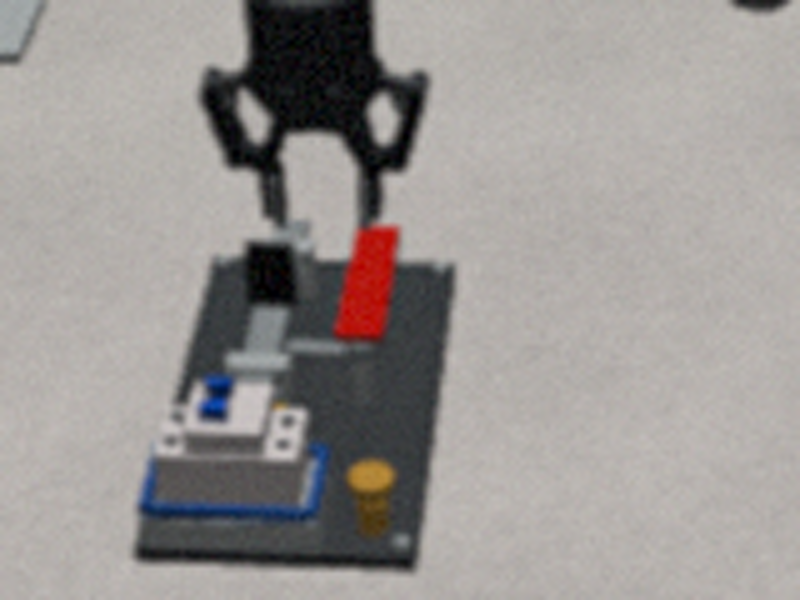

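View pics/t1z.png

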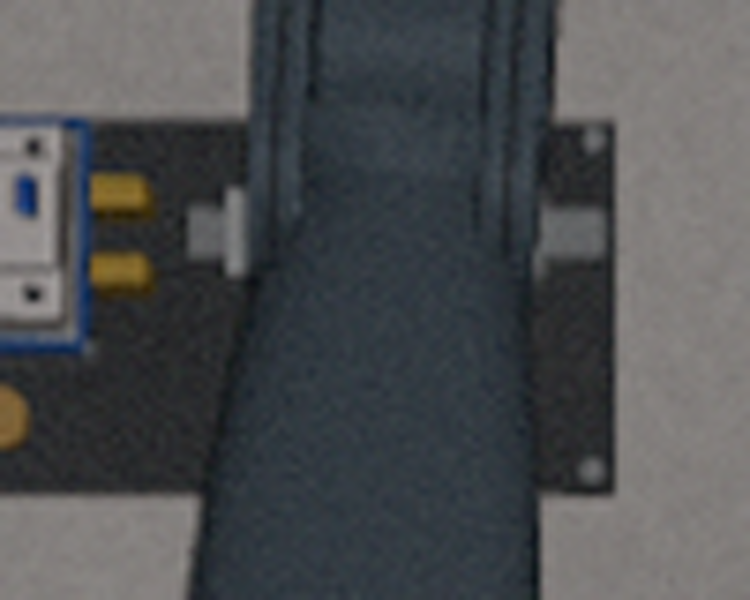

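The side view shows the left tip at about px (215,213) and the right tip, near the red pad, at about (234,215). I'll check whether the arm has settled and where the tips are.

```bash
python3 - <<'E'
from h import *
R,t,K=RT('side')
def rayy(px,y):
    d=R@np.linalg.inv(K)@np.array([*px,1.]);return t+d*(y-t[1])/d[1]
for px in [(215.,213.5),(234.5,215.5)]: print(rayy(px,.043))
for P in [(.613,.043,.0855),(.553,.043,.0855),(.613,.043,.091),(.553,.049,.068),(.613,.049,.09),(.598,.059,.09),(.628,.059,.09)]: print(P,(proj('side',P)-[160,170])*5)
print(r.observe()['tcp_pos'],r.observe()['eef_rot'],r.observe()['t'])
E
python3 -m inch '{"grip":[54,54],"offset":[[0,0,0],[0,0,0]],"spin":[0,0]}'
```

```text
[0.6076 0.043  0.1017]
[0.5485 0.043  0.0963]
(0.613, 0.043, 0.0855) [267.8167 239.0058]
(0.553, 0.043, 0.0855) [365.8048 241.7739]
(0.613, 0.043, 0.091) [267.2544 231.6665]
(0.553, 0.049, 0.068) [365.892  270.7427]
(0.613, 0.049, 0.09) [265.9766 238.7431]
(0.598, 0.059, 0.09) [288.3893 249.0981]
(0.628, 0.059, 0.09) [238.9392 247.6945]
[0.5822 0.0316 0.0911] [-3.1412  0.0019  0.0075] 3.8333
t: 4.0
tcp_pos: [0.5851, 0.031, 0.0943]
eef_rot: [3.141, -0.005, 0.007]
force: [-0.4, 0.7, 0.9]
grip_width: 0.0461
```

```bash
python3 -m inch '{"grip":[54,54,54,54,54,54],"offset":[[-0.001,0,-0.01],[0,0,-0.01],[0,0,-0.006],[0,0,0],[0,0,0],[0,0,0]],"spin":[0,0,0,0,0,0]}'
python3 -m inch '{"grip":[54,54,54,54],"offset":[[0,0,-0.003],[0,0,-0.003],[0,0,0],[0,0,0]],"spin":[0,0,0,0]}'
```

```text
t: 4.5
tcp_pos: [0.5822, 0.0307, 0.0657]
eef_rot: [-3.142, 0.001, 0.006]
force: [-0.5, -0.2, 2.6]
grip_width: 0.0459
t: 4.83
tcp_pos: [0.5823, 0.0307, 0.0595]
eef_rot: [3.142, 0.0, 0.006]
force: [-1.6, 0.3, 4.9]
grip_width: 0.0463
```

```bash
python3 -m inch '{"grip":[54,54,54,54,54],"offset":[[0,0,-0.003],[0,0,-0.0015],[0,0,0],[0,0,0],[0,0,0]],"spin":[0,0,0,0,0]}'
python3 - <<'E'
from h import *
for _ in range(4): print(r.observe()['force'],r.observe()['tcp_pos']); b=snap('side','s2')
B=cv2.resize(b[170:290,160:320],(800,600),interpolation=cv2.INTER_CUBIC)
cv2.imwrite('pics/s2z.png',B[:,:,::-1])
E
```

```text
t: 5.25
tcp_pos: [0.5823, 0.0306, 0.0555]
eef_rot: [3.141, 0.0, 0.006]
force: [-3.2, 0.3, 7.1]
grip_width: 0.0461
[-3.2445  0.269   7.0713] [0.5823 0.0306 0.0555]
[-2.9648  0.3175  6.5977] [0.5823 0.0307 0.0555]
[-2.3368  0.3773  7.1499] [0.5823 0.0307 0.0555]
[-2.2582 -0.8105  6.3993] [0.5823 0.0306 0.0555]
```

View pics/s2z.png

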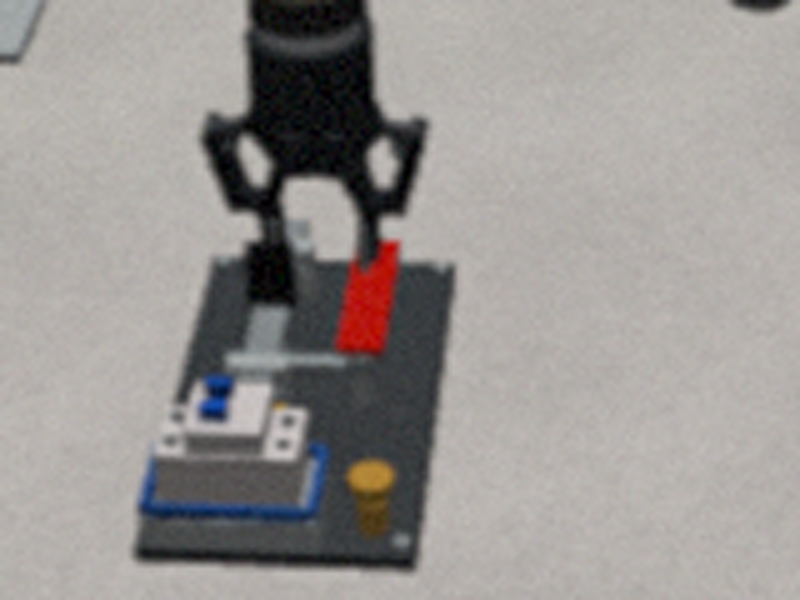

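The pad is about 10 mm down: its front edge moved from row 338 to 352 in the zoomed view, and the force is about 7 N. The other finger is behind the tab. Now I'll push +y.

```bash
python3 -m inch '{"grip":[54,54,54,54,54,54,54,54],"offset":[[0,0.004,0],[0,0.004,0],[0,0.003,0],[0,0.003,0],[0,0.003,0],[0,0.003,0],[0,0,0],[0,0,0]],"spin":[0,0,0,0,0,0,0,0]}'
python3 - <<'E'
from h import *
b=snap('side','s3')
B=cv2.resize(b[170:290,160:320],(800,600),interpolation=cv2.INTER_CUBIC)
cv2.imwrite('pics/s3z.png',B[:,:,::-1])
print(r.observe()['force'],r.observe()['tcp_pos'])
E
```

```text
t: 6.12
tcp_pos: [0.5837, 0.0475, 0.0561]
eef_rot: [3.135, -0.003, 0.004]
force: [-0.4, -7.0, 5.6]
grip_width: 0.0462
[-0.4071 -6.1076  5.2322] [0.5837 0.0474 0.0561]
```

View pics/s3z.png

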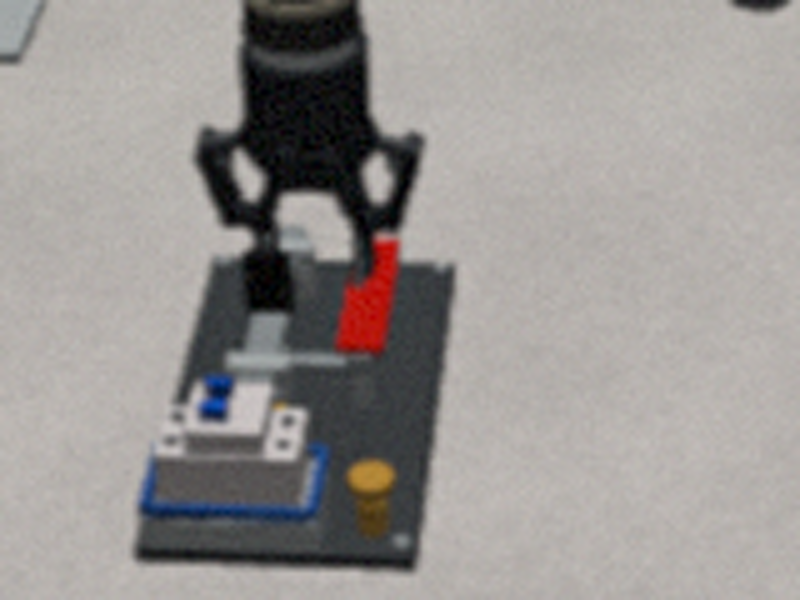

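The tab has moved about 9 mm and the pad is still down. The finger sits slightly left of the pad's centre, so I'll shift x by −2 mm as I keep pushing.

```bash
python3 -m inch '{"grip":[54,54,54,54,54,54,54,54,54],"offset":[[-0.001,0.004,-0.0005],[-0.001,0.004,0],[0,0.004,0],[0,0.004,0],[0,0.004,0],[0,0.003,0],[0,0.002,0],[0,0,0],[0,0,0]],"spin":[0,0,0,0,0,0,0,0,0]}'
python3 -m inch '{"grip":[54,54,54,54],"offset":[[0,0.002,0],[0,0.002,0],[0,0,0],[0,0,0]],"spin":[0,0,0,0]}'
```

```text
t: 6.92
tcp_pos: [0.5834, 0.0724, 0.0562]
eef_rot: [3.135, -0.006, 0.004]
force: [2.0, -6.7, 5.3]
grip_width: 0.0461
t: 7.25
tcp_pos: [0.5834, 0.0762, 0.0562]
eef_rot: [3.134, -0.006, 0.004]
force: [3.3, -6.9, 6.0]
grip_width: 0.0462
```

```bash
python3 -m inch '{"grip":[54,54,54,54],"offset":[[0,0.002,0],[0,0.001,0],[0,0,0],[0,0,0]],"spin":[0,0,0,0]}'
python3 -m inch '{"grip":[54,54,54,54],"offset":[[0,0.001,0],[0,0.001,0],[0,0,0],[0,0,0]],"spin":[0,0,0,0]}'
python3 -m inch '{"grip":[54,54,54,54],"offset":[[0,0.001,0],[0,0.001,0],[0,0,0],[0,0,0]],"spin":[0,0,0,0]}'
```

```text
t: 7.58
tcp_pos: [0.5834, 0.0791, 0.0562]
eef_rot: [3.134, -0.006, 0.004]
force: [2.0, -7.8, 5.1]
grip_width: 0.0461
t: 7.92
tcp_pos: [0.5834, 0.0801, 0.0562]
eef_rot: [3.132, -0.006, 0.003]
force: [2.2, -9.2, 5.7]
grip_width: 0.0462
t: 8.25
tcp_pos: [0.5834, 0.0801, 0.0563]
eef_rot: [3.128, -0.006, 0.001]
force: [1.0, -13.5, 6.8]
grip_width: 0.0462
```

The end stop is reached: y stalls at 0.0801 and the force rises to 13.5 N. I'll look before releasing.

```bash
python3 - <<'E'
from h import *
b=snap('side','s4')
B=cv2.resize(b[170:290,160:320],(800,600),interpolation=cv2.INTER_CUBIC)
cv2.imwrite('pics/s4z.png',B[:,:,::-1])
print([(world('side',d['centre']),d['p']) for d in r.place_of('side','bolt_tab')],[(world('side',d['centre']),d['p']) for d in r.place_of('side','catch_pad')])
E
```

```text
[(array([0.6129, 0.0898, 0.0948]), 0.77)] [(array([0.5511, 0.0543, 0.0625]), 0.69)]
```

View pics/s4z.png

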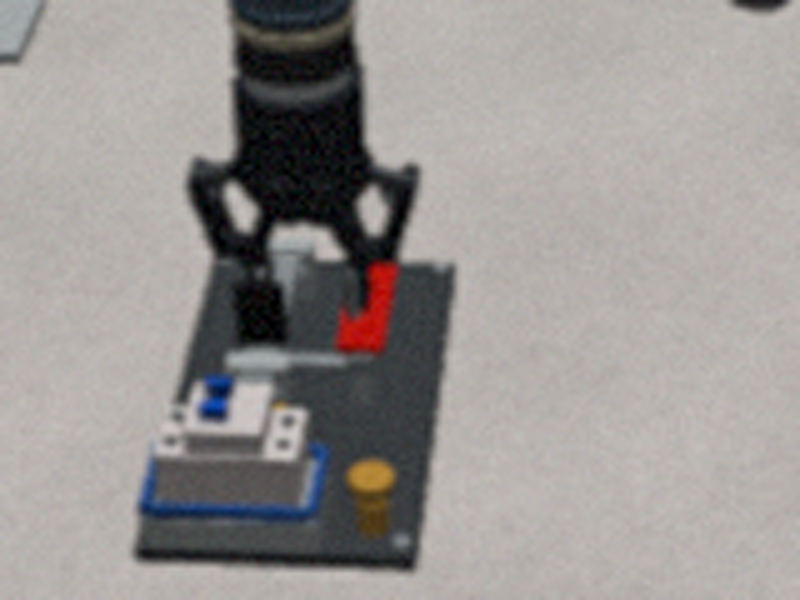

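The tab is home, sitting right at the front guide, and the pad is still held down. Now I'll lift straight up so the catch springs back, then back away from the tab.

```bash
python3 -m inch '{"grip":[54,54,54,54,54,54,54],"offset":[[0,-0.001,0.003],[0,0,0.003],[0,0,0.003],[0,0,0.003],[0,0,0.004],[0,0,0.004],[0,0,0]],"spin":[0,0,0,0,0,0,0]}'
python3 -m inch '{"grip":[54,54,54,54,54,54,54,54,54],"offset":[[0,-0.004,0.002],[0,-0.004,0.002],[0,-0.002,0.01],[0,0,0.025],[0,0,0.03],[0,0,0.03],[0,0,0.03],[0,0,0],[0,0,0]],"spin":[0,0,0,0,0,0,0,0,0]}'
```

```text
t: 8.98
tcp_pos: [0.578, 0.0804, 0.0709]
eef_rot: [3.131, 0.007, 0.002]
force: [-1.8, -11.1, -3.5]
grip_width: 0.0459
t: 9.73
tcp_pos: [0.5828, 0.0762, 0.208]
eef_rot: [-3.141, -0.009, 0.007]
force: [0.4, -0.2, -0.6]
grip_width: 0.0459
```

```bash
python3 -m inch '{"grip":[54,54,54,54,54,54,54,54,54,54],"offset":[[-0.025,0,0.01],[-0.03,0,0.01],[-0.03,0,0.01],[-0.03,0,0],[-0.03,0,0],[-0.03,0,0],[-0.03,0,0],[-0.02,0,0],[0,0,0],[0,0,0]],"spin":[0,0,0,0,0,0,0,0,0,0]}'
python3 - <<'E'
from h import *
for c in ("side","top"):
    im=snap(c,c+'5')
    for n in ["catch_pad","bolt_tab","keeper","locator","breaker_a"]:
        print(c,n,[(world(c,d["centre"]),round(d["p"],2)) for d in r.place_of(c,n)[:2]])
    B=im[170:290,160:320] if c=="side" else im[125:205,190:297]
    cv2.imwrite(f'pics/{c}5z.png',cv2.resize(B,(800,600),interpolation=cv2.INTER_CUBIC)[:,:,::-1])
print(r.observe())
E
```

```text
t: 10.57
tcp_pos: [0.3548, 0.0759, 0.233]
eef_rot: [-3.141, -0.001, 0.007]
force: [0.7, -0.9, 0.4]
grip_width: 0.0461
side catch_pad [(array([0.5504, 0.0551, 0.075 ]), 0.76), (array([ 0.5706, -0.539 ,  0.0015]), 0.46)]
side bolt_tab [(array([0.6139, 0.0889, 0.0961]), 0.73)]
side keeper [(array([0.611 , 0.1682, 0.0492]), 0.94)]
side locator [(array([0.5351, 0.2211, 0.0119]), 0.63)]
side breaker_a [(array([0.6581, 0.4512, 0.0042]), 0.84), (array([0.6127, 0.208 , 0.0359]), 0.57)]
top catch_pad [(array([0.5531, 0.0526, 0.0677]), 0.56)]
top bolt_tab [(array([0.6101, 0.0882, 0.0944]), 0.96)]
top keeper [(array([0.6133, 0.1651, 0.052 ]), 0.89)]
top locator [(array([0.5322, 0.2155, 0.0155]), 0.52)]
top breaker_a [(array([0.6123, 0.2101, 0.0353]), 0.93)]
{'t': 11.1667, 'joints': array([ 0.0246, -0.372 , -0.2648,  1.6783,  0.    ,  1.5895]), 'dq': array([ 0.0004, -0.0042, -0.003 ,  0.001 , -0.0014, -0.0012]), 'effort': array([ -0.0064, -17.7642,  31.7893,  -0.0018,   0.    ,  -0.    ]), 'tcp_pos': array([0.3555, 0.0757, 0.2332]), 'eef_rot': array([3.1416, 0.0003, 0.0059]), 'force': array([-0.0131, -0.4293, -0.7922]), 'torque': array([-0.0553, -0.0028, -0.002 ]), 'grip_width': 0.04573547168508667}
```

View pics/side5z.png

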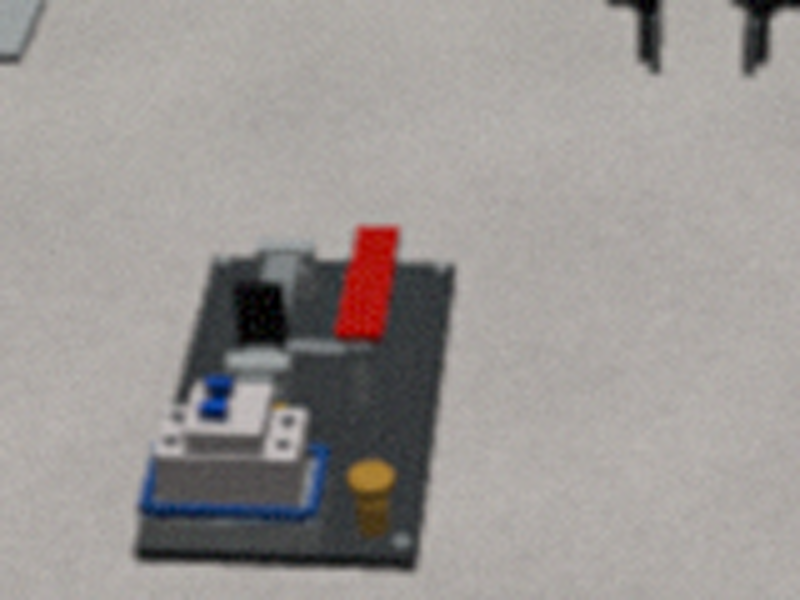

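View pics/top5z.png

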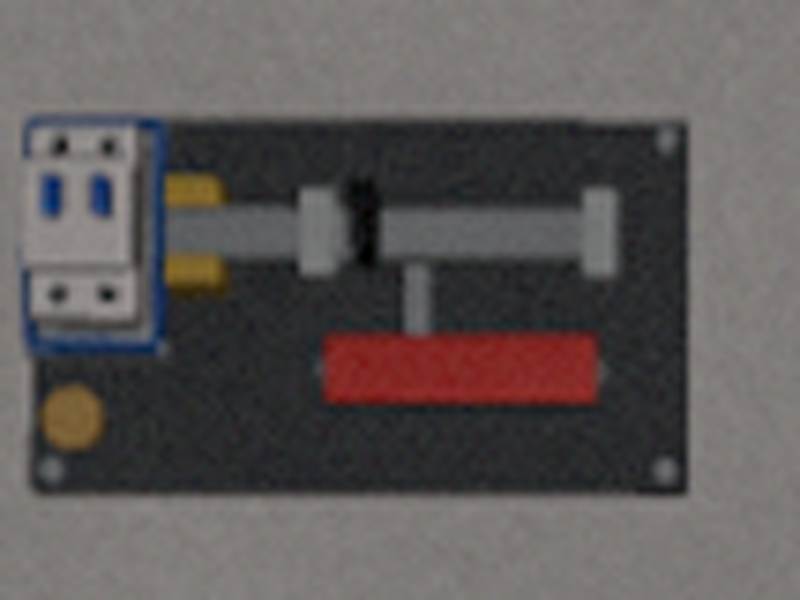

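View pics/top5.png

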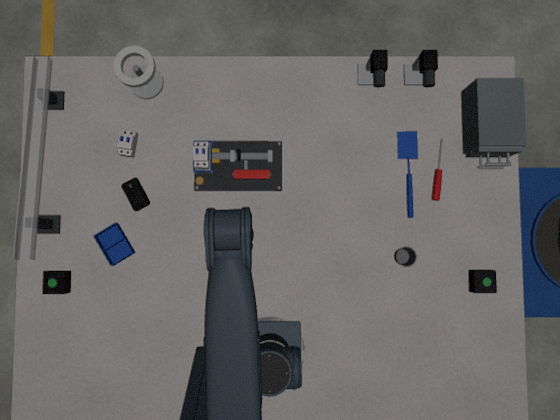

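The bolt lies in the yellow fork (zoomed top view, about (195,232)). The pad's front edge is back at row 338, the same as at the start, so it is fully up. The bystanders haven't moved.

```bash
python3 -c "
from workcell import r
print(r.hand_in())"
```

```text
the job is handed in; nothing more can be done
None
```

The nest is locked and the job is handed in, at about 11 s of the 43 s allowed.

- **What I did:** With the jaws set about 60 mm apart, one fingertip pressed the red pad about 10 mm down (about 7 N). With the pad held there, the other fingertip pushed the tab until it stopped at the end stop. Travel stalled and the force rose to 13.5 N. I then lifted straight up so the catch sprang back, backed off the tab and moved the arm clear.
- **Last checks:** In both camera views the tab is home; the detectors put it 37–40 mm further along than at the start. The top view shows the bolt's end inside the yellow fork.
    - **Catch:** The pad's edge is back at its starting image row, so the catch is fully up and its tooth is in the home notch.
    - **Bystanders:** The breaker, the pin and the other loose things look unmoved, and the arm is touching nothing.
- **Small disagreements:** The side camera puts the tab's travel at about 37–38 mm and the top camera at about 40 mm, which is within their stated error of about 4 mm. While I lifted off, the finger still pushed the tab toward home with about 11 N, and there was a downward rub of about 3.5 N on the gripper. The pictures show no effect from this.

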